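# Lock the board carrier with its drop pin, then plug in the relay

### The job

Push the board carrier along its slide bed, gently, until its locating pin drops fully home into the hole hidden somewhere under the carrier plate, so that the carrier is locked. Then plug the relay fully home into the socket on the carrier's board and let go of it. Leave the other things on the bench where they are.

Things in the scene. Friction and masses are not known exactly. Their poses are not given: they have to be found in the camera images.
- bed: Aluminium slide bed fixed to the bench, 130 mm wide (its x), 400 mm long (its y), 23 mm high, with a low dark rail (top 33 mm above the bench) along each long side. Origin: centre of its underside, on the bench; y is the direction in which the carrier is to be pushed.
- carrier: Steel plate 110 (x) by 200 (y) by 8 mm that slides only along the bed's +y, 135 mm at most, friction about 1.5 N. Origin: centre of its underside, 24 mm above the bench; axes as the bed's. On it, from the rear (-y): push flange, pin guide block (30 mm square, 28 mm high, 65 mm behind the origin), board with socket. The hole is met 45 to 115 mm from the start and then blocks it, with 4 mm of play.
- push_face (a point): Middle of the rear (-y) face of the carrier's upright push flange, 57 mm above the bench. The flange is 70 mm wide (x) and 8 mm thick; its top is 15 mm above this point, its foot 25 mm below. Push here in +y. The 50 mm of bed behind it are free at the start.
- pin: Loose upright steel pin in the carrier's guide block: shank 10 mm diameter, 42 mm long, round head 22 mm across, 10 mm high. Origin: centre of its tip (lower end), z up. Its tip rests on the bed, 22 mm above the bench, and rides along with the carrier; over the hidden hole it falls 12 mm by its own weight until the head rests on the block: fully home its tip is 10 mm above the bench.
- socket (a point): Centre of the mouth of the relay socket, on top of the black socket block (44 by 50 mm, 20 mm high) on the carrier, 52 mm above the bench, 30 mm ahead (+y) of the carrier's origin. The rectangular hole is 20 mm along x, 28 mm along y, 15 mm deep, its mouth bevelled 3 mm wide on each side; axes as the carrier's, z up.
- relay: Plug-in relay standing on its foot: grey block with black base, 28 (x) by 38 (y) by 40 mm high, over a narrower black foot 18 (x) by 26 (y) by 12 mm high, the plug; 50 to 100 g. Origin: centre of the foot's underside, z up. Fits the socket either way round, its y along the socket's y; fully home its shoulder rests on the socket block and the foot's underside is 12 mm below the mouth.
- transformer: Bystander: small dark transformer on a steel foot plate 30 by 62 mm, 33 mm high, not to be moved. It and the relay may stand in each other's place. Origin: centre of its underside.
- glue: Bystander: white glue bottle, 38 mm diameter, 104 mm high. Origin: centre of its underside.
- spool: Bystander: solder spool standing on its flange, 54 mm diameter, 34 mm high. Origin: centre of its underside.
- battery_holder: Bystander: black holder with two cells, 32 by 64 by 17 mm. Origin: centre of its underside.
- screwdriver: Bystander: red-handled screwdriver lying on the bench, 200 mm long along its x, 26 mm thick. Origin: on its underside, mid-length.
- tape: Bystander: roll of blue tape lying flat, 90 mm diameter, 19 mm high. Origin: centre of its underside.

How it is judged (in metres and radians):
On the way, in this order (a step that is already met when the one before it is completed fails the run):
1. the pin has dropped home into the hidden hole while the relay is not yet in the socket (z of pin in the frame of bed below 0.013 m and distance between relay and socket above 0.04 m), for 0.2 s.
2. the relay is fully home in the socket (z of relay in the frame of socket below -0.01 m and horizontal distance between relay and socket below 0.004 m and angle between the y axis of relay and the y axis of socket, either way round below 0.12 rad and angle between relay's own z axis and vertical below 0.1 rad), for 0.2 s.
At the end, for the whole second after the job is handed in: The pin's tip is less than 13 mm above the bed's underside (home: 10 mm), the relay's foot is at least 10 mm deep in the socket (home: 12 mm), within 4 mm of its centre, upright and aligned within about 6 degrees; pin, relay and carrier are at rest (all of step 2 and z of pin in the frame of bed below 0.013 m and linear speed of each of pin, relay, carrier below 0.02 m/s); the robot touches nothing.
It fails at once if the carrier is rammed or forced: the fingers press on it with more than 60 N (contact force between the fingers and carrier above 60 N).
It fails at once if one of the bystanders is moved more than 30 mm (distance of any of transformer, glue, spool, battery_holder, screwdriver, tape from where it was at the start of the episode above 0.03 m).
It also fails if it takes over 72 s, if anything falls off the work surface, if the arm or the gripper's body presses on something with over 40 N, if the wrist force passes 120 N, or if a joint passes its speed limit or range.

### The arm

A 6-joint arm with a two-finger parallel gripper is mounted at the origin on the work surface. World frame = base frame: x ahead of the robot, y to its left, z up, the work surface at z = 0. Lengths are in m, angles in degrees, forces in N, time in s.
With the tool pointing down it reaches from about 0.4 to 0.825 m from the base axis. Payload 7 kg.
Tool frame: the origin (TCP) lies between the finger pads; the fingertips stand 25 mm ahead of it and the grasp point (between the pads) lies 6 mm ahead of it; z points along the fingers, y is the line along which they close (so a half turn about z gives the same grasp; the last joint's range is limited). The gripper opens to 88 mm and grips with 3 to 60 N. Pads are 19 mm wide; open, the fingers measure 130 mm over their backs; the gripper's body (78 mm by 193 mm) begins 47 mm behind the grasp point.
Start: joints at [81.595, 20.546, 0.682, 0, -70.136, -16.507], TCP at [0.284, 0.612, 0.252] pointing down, gripper open.
Joint ranges: [-176.03, 176.03], [-82.01, 121.73], [-58.28, 71.71], [-173.87, 95.51], [-174.79, -0.11], [-173.66, 173.66]. Speed limits (degrees/s): [136.94, 136.94, 172.46, 180, 180, 180].

### API

Orientations are given as [roll, pitch, yaw] about the fixed x, y, z axes, in that order (R = Rz(yaw) Ry(pitch) Rx(roll)).
In Python, from plant import ctrl, optics, get_obs gives the robot as it stands (ctrl), with the cameras (optics) and the readings as plain functions.
- The arm moves only by the shell command python3 drive.py 'ROWS'. ROWS is a JSON list that holds a single list of rows (three levels of brackets), with 1 to 8 rows, each of 5 numbers: dx, dy, dz in m, then a turn about the tool's z in degrees, then the finger opening in m; each row is the pose to reach, as a shift and turn from the pose commanded when the command began, along the tool's axes at that moment; what a row does not reach only later rows make up. A row lasts 1/8 s, in which the tool goes at most 0.0625 m and 10.7 degrees, less where a joint would pass 70% of its speed; a pose out of reach is approached as far as the arm can. The fingers move at their own pace and stop on an object; the grip force is fixed at half the most. Time passes only in rows, so rows that do not move let the fingers close. It prints the time, the measured TCP pose, the force, the opening and the grip force at its end. Input that does not fit is refused with a message, and nothing moves.
- get_obs(): the state, without advancing time (a new reading comes with each control period).
- optics.snapshot(name): name is "scene" or "side" or "wrist"; returns a dict with "frame" (400x640x3 uint8, red, green, blue), "z_map" (400x640 float32, m along the optical axis (not along the pixel's ray), 0 where there is no reading), "fovy" (degrees; the focal length in pixels is half the picture's height over the tangent of half this angle, whatever the lens; pixels are square), "cx", "cy" (the principal point, pixels), "R" (3x3) and "t" (3): a world point X has camera coordinates R X + t; the wrist camera has in their place "T_tool_cam" (4x4, takes a point from camera to tool coordinates, whose origin is the TCP and whose axes are the flange's). Camera axes: x right, y down, z forward; pixel columns grow to the right and rows downward; lengths in m; the calibration is good to about 2 mm. A picture is of the moment at which its call begins: read the wrist's pose just before it.
- ctrl.close_job(): hands the job in; it is judged then, once.
The state is a dict: "clock": time; "joint_pos": joint angles; "qvel": joint speeds; "tau": joint torques, N m; "tool_pos": TCP position; "orientation": TCP orientation; "force": force on the tool from outside, world axes, zero at the start; "moment": the same for the moment, N m; "opening": finger opening in m; "gripper_force": force on a finger pad.
Only numpy, scipy, OpenCV 4.12 (cv2) and the standard library are available. Lean on these libraries where they do the work, as an engineer would, in place of code of your own. Each camera call takes 0.05 s, during which the arm holds its last target. There are 200 camera calls.

## Working session

There is one attempt and no reset: what is moved stays moved. The work goes in short steps, Python scripts to look and compute and a shell command to move; the robot and the scene stay as the last step left them, time stands still between calls to the robot, and variables do not carry over. Pictures are saved under pics/ and viewed, at most 10 in all, crops included, and the job is handed in when it is done.

```bash
ls; mkdir -p pics
cat > h.py <<'E'
import numpy as np, cv2
from plant import ctrl, optics, get_obs
from scipy.spatial.transform import Rotation as Ro
def shot(n):
    o=get_obs(); s=optics.snapshot(n)
    f=200/np.tan(np.radians(s["fovy"])/2)
    if n=="wrist":
        T=np.eye(4);T[:3,:3]=Ro.from_euler('xyz',o["orientation"],degrees=True).as_matrix();T[:3,3]=o["tool_pos"]
        M=T@np.array(s["T_tool_cam"])
    else:
        M=np.eye(4);M[:3,:3]=np.array(s["R"]).T;M[:3,3]=-M[:3,:3]@np.array(s["t"])
    np.savez(f"{n}.npz",frame=s["frame"],z=s["z_map"],M=M,f=f,c=[s["cx"],s["cy"]])
    cv2.imwrite(f"{n}.png",s["frame"][:,:,::-1])
def cloud(n):
    d=np.load(f"{n}.npz");z=d["z"];v,u=np.mgrid[:z.shape[0],:z.shape[1]]
    P=np.stack([(u-d["c"][0])/d["f"]*z,(v-d["c"][1])/d["f"]*z,z],-1)@d["M"][:3,:3].T+d["M"][:3,3]
    P[z==0]=np.nan
    return d["frame"],P
E
python3 - <<'E'
from h import *
o=get_obs();print(o)
for n in("scene","side"):shot(n)
a=cv2.imread("scene.png");b=cv2.imread("side.png")
cv2.imwrite("pics/a.png",a);cv2.imwrite("pics/b.png",b)
E
```

```text
drive.py
pics
plant.py
{'clock': 0.0, 'joint_pos': array([ 8.15947342e+01,  2.05922414e+01,  6.33692750e-01, -2.04016086e-02,
       -7.01358619e+01, -1.65068121e+01]), 'qvel': array([-0.08543995, -0.1271115 ,  0.04652783,  0.03326927, -0.008347  ,
       -0.00711853]), 'tau': array([ 1.57960349e-03, -5.82718241e+01,  2.93050486e+01,  6.99740052e+00,
        6.74753683e-03, -1.63914242e-04]), 'tool_pos': array([0.28415982, 0.61177713, 0.25061205]), 'orientation': array([ 1.79904031e+02, -8.43917000e-03, -2.49190189e+01]), 'force': array([-0.25902563,  0.91202206, -0.00314858]), 'moment': array([ 0.0480402 ,  0.03470587, -0.02036837]), 'gripper_force': 0.0, 'opening': 0.08729938528363049}
```

View pics/a.png

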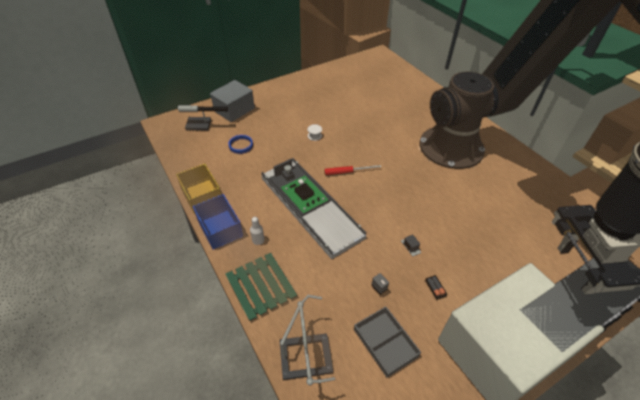

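View pics/b.png

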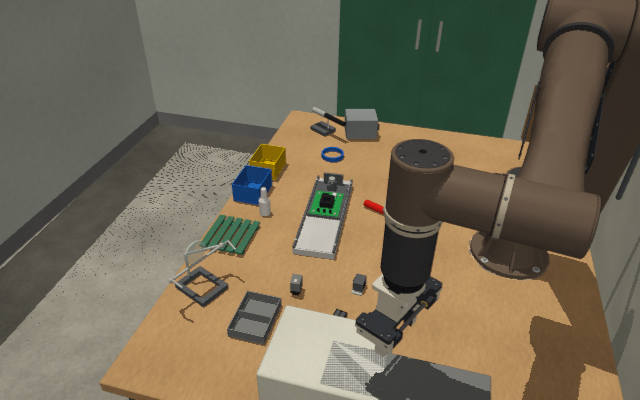

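The bed runs from (275,170) to (350,250) in the scene picture, with the carrier at its far end. The two small blocks at (412,243) and (381,284) are the relay and transformer candidates.

Run:
```python
from h import *
for n,bx in(("scene",(250,140,450,305)),("side",(275,165,395,330))):
    F,P=cloud(n)
    print(n)
    for (u,v) in ({"scene":[(381,281),(412,242),(436,287),(306,193),(288,165),(335,228),(287,170),(270,175),(360,232),(335,252)],"side":[(296,284),(359,282),(327,200),(333,185),(318,235),(332,181),(297,250),(332,254),(345,182)]}[n]): print((u,v),P[v,u].round(3))
    x0,y0,x1,y1=bx
    k=4 if n=="scene" else 5
    im=F[y0:y1,x0:x1,::-1]; k=min(800/(x1-x0),600/(y1-y0))
    cv2.imwrite(f"pics/c_{n}.png",cv2.resize(im,None,fx=k,fy=k,interpolation=cv2.INTER_CUBIC));print(k)
    H=P[...,2]; ok=(H>0.012)&(H<0.15)&(P[...,0]>.3)&(P[...,0]<.85)&(np.abs(P[...,1])<.75)
    m,l,st,c=cv2.connectedComponentsWithStats(ok.astype(np.uint8))
    for i in range(1,m):
        if st[i,4]<25: continue
        Q=P[l==i];t=Q[Q[:,2]>np.percentile(Q[:,2],95)-.006]
        print(c[i].round(),st[i,4],"min",Q.min(0).round(3),"max",Q.max(0).round(3),"top",t.mean(0).round(3),[np.round(a,3) for a in cv2.minAreaRect(t[:,:2].astype(np.float32)*1)])
```

```text
scene
(381, 281) [0.588 0.346 0.054]
(412, 242) [0.422 0.278 0.031]
(436, 287) [0.451 0.42  0.012]
(306, 193) [ 0.6   -0.032  0.05 ]
(288, 165) [ 0.588 -0.175  0.05 ]
(335, 228) [0.583 0.115 0.022]
(287, 170) [ 0.612 -0.134  0.072]
(270, 175) [ 0.651 -0.188  0.023]
(360, 232) [0.528 0.167 0.025]
(335, 252) [0.63  0.189 0.023]
3.6363636363636362
[222. 105.] 1701 min [ 0.524 -0.688  0.012] max [ 0.818 -0.525  0.097] top [ 0.628 -0.609  0.09 ] [array([ 0.67 , -0.594]), array([0.274, 0.135]), np.float64(12.935)]
[314. 130.] 139 min [ 0.378 -0.339  0.013] max [ 0.431 -0.284  0.04 ] top [ 0.405 -0.31   0.035] [array([ 0.404, -0.31 ]), array([0.052, 0.049]), np.float64(58.46)]
[240. 143.] 152 min [ 0.627 -0.445  0.012] max [ 0.715 -0.352  0.024] top [ 0.671 -0.399  0.019] [array([ 0.67 , -0.399]), array([0.09 , 0.088]), np.float64(64.052)]
[314. 207.] 4312 min [ 0.517 -0.213  0.012] max [0.678 0.194 0.08 ] top [ 0.607 -0.111  0.058] [array([ 0.6  , -0.088]), array([0.07 , 0.182]), np.float64(8.014)]
[222. 199.] 480 min [ 0.831 -0.307  0.012] max [ 0.85  -0.01   0.075] top [ 0.836 -0.152  0.
[... 3299 characters left out ...]
416 0.278 0.033] [array([0.416, 0.277]), array([0.046, 0.031]), np.float64(86.785)]
[296. 283.] 218 min [0.569 0.319 0.013] max [0.597 0.366 0.056] top [0.584 0.345 0.052] [array([0.583, 0.345]), array([0.028, 0.04 ]), np.float64(2.172)]
[254. 316.] 728 min [0.607 0.399 0.012] max [0.71  0.546 0.036] top [0.659 0.477 0.028] [array([0.659, 0.472]), array([0.102, 0.146]), np.float64(0.177)]
[340. 313.] 64 min [0.427 0.386 0.012] max [0.461 0.413 0.02 ] top [0.444 0.4   0.016] [array([0.443, 0.4  ]), array([0.025, 0.031]), np.float64(77.152)]
[288. 392.] 1022 min [0.359 0.727 0.066] max [0.548 0.734 0.15 ] top [0.453 0.731 0.146] [array([0.453, 0.73 ]), array([0.188, 0.005]), np.float64(0.058)]
```

View pics/c_scene.png

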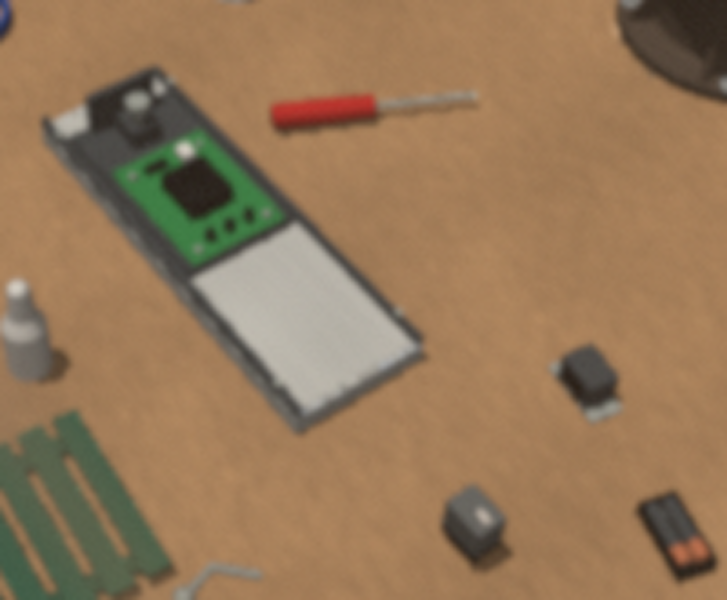

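View pics/c_side.png

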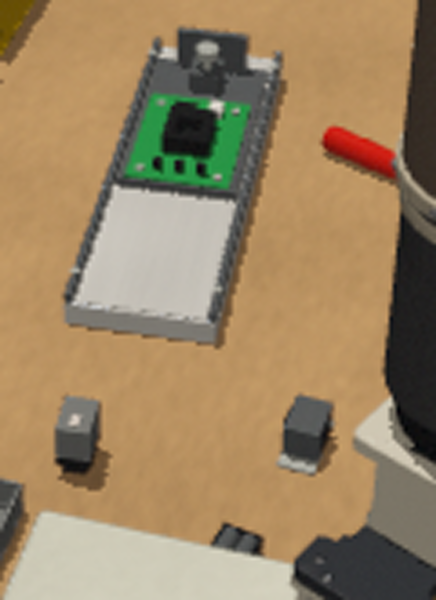

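The relay is the taller grey block (52 mm) at (381,284), and the transformer is the one at (412,243). Next I fit the bed axes, the flange and the relay.

Run:
```python
from h import *
for n in("scene","side"):
    F,P=cloud(n);P=P[np.isfinite(P).all(-1)]
    B=P[(P[:,0]>.49)&(P[:,0]<.71)&(P[:,1]>-.25)&(P[:,1]<.23)&(P[:,2]>.018)&(P[:,2]<.1)]
    (c,s,a)=cv2.minAreaRect(B[:,:2].astype(np.float32));print(n,"bed",np.round(c,4),np.round(s,3),a)
    th=np.radians(a if a<45 else a-90); 
    ex=np.array([np.cos(th),np.sin(th)]);ey=np.array([-np.sin(th),np.cos(th)])
    L=np.c_[(B[:,:2]-c)@ex,(B[:,:2]-c)@ey,B[:,2]]
    for nm,q in(("hi>.064",L[L[:,2]>.064]),("pcb/socket",L[(L[:,2]>.047)&(L[:,2]<.06)&(L[:,1]>-.11)])):
        print(nm,len(q),q.min(0).round(4),q.max(0).round(4),np.median(q,0).round(4))
    R=P[(P[:,0]>.56)&(P[:,0]<.62)&(P[:,1]>.31)&(P[:,1]<.38)&(P[:,2]>.046)]
    print("relay",[np.round(x,4) for x in cv2.minAreaRect(R[:,:2].astype(np.float32))])
```

```text
scene bed [ 0.5966 -0.0124] [0.136 0.405] 4.531576156616211
hi>.064 104 [-0.0319 -0.1655  0.0641] [ 0.0371 -0.1157  0.0797] [ 0.003  -0.1559  0.0715]
pcb/socket 153 [-0.0216 -0.109   0.0471] [0.0264 0.0167 0.0577] [ 0.0012 -0.0333  0.0515]
relay [array([0.5873, 0.3419]), array([0.0288, 0.0394]), np.float64(3.9525)]
side bed [ 0.5944 -0.0091] [0.131 0.407] 4.432915210723877
hi>.064 80 [-0.0346 -0.1696  0.0641] [ 0.0325 -0.118   0.0763] [-0.0014 -0.1572  0.0699]
pcb/socket 103 [-0.0242 -0.0668  0.0471] [0.0221 0.0234 0.0563] [-0.0011 -0.0361  0.0509]
relay [array([0.5829, 0.3429]), array([0.028 , 0.0428]), np.float64(0.466)]
```

```bash
python3 drive.py '[[[0.638,0.601,0,60.6,0],[0.638,0.601,0,60.6,0],[0.638,0.601,0,60.6,0],[0.638,0.601,0,60.6,0],[0.638,0.601,0,60.6,0],[0.638,0.601,0,60.6,0],[0.638,0.601,0,60.6,0],[0.638,0.601,0,60.6,0]]]'
```

```text
clock: 1.1
tool_pos: [0.4702, 0.146, 0.2516]
orientation: [-180.0, 0.0, -85.5]
force: [0.7, 0.3, -0.1]
opening: 0.0132
gripper_force: 0.0
```

```bash
python3 drive.py '[[[0.358,-0.113,0,0,0],[0.358,-0.113,0,0,0],[0.358,-0.113,0,0,0],[0.358,-0.113,0,0,0],[0.358,-0.113,0,0,0],[0.358,-0.113,0,0,0],[0.358,-0.113,0,0,0],[0.358,-0.113,0,0,0]]]'
python3 - <<'E'
from h import *
shot("wrist");cv2.imwrite("pics/w1.png",cv2.imread("wrist.png"))
F,P=cloud("wrist")
B=P[np.isfinite(P).all(-1)]
th=np.radians(4.5);c=np.array([.5955,-.011]);ex=np.array([np.cos(th),np.sin(th)]);ey=np.array([-np.sin(th),np.cos(th)])
L=np.c_[(B[:,:2]-c)@ex,(B[:,:2]-c)@ey,B[:,2]]
print(P[200,320],P[100,320],P[300,320])
q=L[(L[:,2]>.064)&(L[:,2]<.09)&(abs(L[:,0])<.06)&(abs(L[:,1])<.2)];print(len(q),q.min(0),q.max(0))
q=L[(L[:,2]>.018)&(L[:,2]<.1)&(abs(L[:,0])<.08)];print(cv2.minAreaRect(q[:,:2].astype(np.float32)),q.min(0),q.max(0))
E
```

```text
clock: 2.1
tool_pos: [0.6102, -0.2005, 0.2507]
orientation: [179.9, 0.0, -85.6]
force: [-0.3, 0.9, -0.0]
opening: 0.0006
gripper_force: 0.0
[ 0.60978855 -0.17645503  0.03626163] [ 6.18692306e-01 -2.93098421e-01 -2.09349280e-04] [ 0.61112983 -0.1982768   0.27226655]
680 [-0.03449876 -0.16668347  0.06405577] [ 0.03440009 -0.1201826   0.07635218]
((0.0013176500797271729, -0.1863516867160797), (0.13399288058280945, 0.40222951769828796), 3.4464540481567383) [-0.06573401 -0.38327348  0.01801073] [0.07982724 0.01456602 0.07635218]
```

View pics/w1.png

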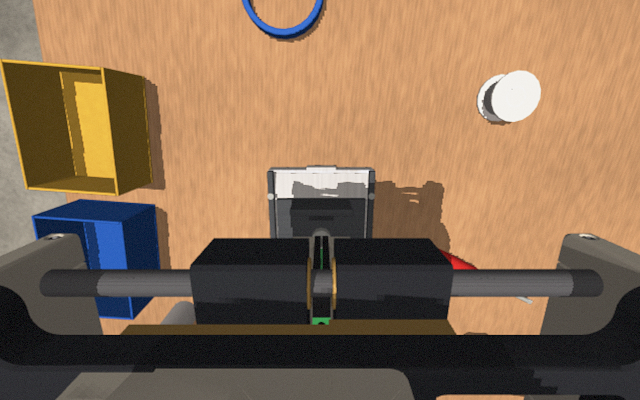

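The wrist view shows the flange top at about (320,200), centred ahead of the closed fingers, with roughly a 14 mm gap. Descending now.

```bash
python3 drive.py '[[[0,0,0.06,0,0],[0,0,0.12,0,0],[0,0,0.16,0,0],[0,0,0.182,0,0],[0,0,0.182,0,0]]]' && python3 drive.py '[[[-0.006,0,0,0,0],[-0.010,0,0,0,0],[-0.013,0,0,0,0],[-0.016,0,0,0,0],[-0.019,0,0,0,0],[-0.022,0,0,0,0],[-0.026,0,0,0,0],[-0.030,0,0,0,0]]]'
```

```text
clock: 2.78
tool_pos: [0.6095, -0.1986, 0.0683]
orientation: [179.8, 0.0, -85.4]
force: [-0.8, -0.0, -0.5]
opening: 0.0002
gripper_force: 0.0
clock: 3.78
tool_pos: [0.6083, -0.17, 0.0695]
orientation: [-180.0, -0.0, -85.5]
force: [1.3, -1.9, 2.3]
opening: 0.0005
gripper_force: 1.1
```

```bash
python3 drive.py '[[[-0.003,0,0,0,0],[-0.006,0,0,0,0],[-0.009,0,0,0,0],[-0.012,0,0,0,0],[-0.015,0,0,0,0],[-0.018,0,0,0,0],[-0.021,0,0,0,0],[-0.024,0,0,0,0]]]' && python3 drive.py '[[[-0.003,0,0,0,0],[-0.006,0,0,0,0],[-0.009,0,0,0,0],[-0.012,0,0,0,0],[-0.015,0,0,0,0]]]'
```

```text
clock: 4.78
tool_pos: [0.6064, -0.1461, 0.0695]
orientation: [180.0, 0.0, -85.5]
force: [1.5, -2.7, 0.0]
opening: 0.0006
gripper_force: 1.1
clock: 5.4
tool_pos: [0.6051, -0.1311, 0.0695]
orientation: [180.0, 0.0, -85.5]
force: [0.1, -1.7, -0.1]
opening: 0.0007
gripper_force: 0.8
```

```bash
python3 drive.py '[[[-0.002,0,0,0,0],[-0.004,0,0,0,0],[-0.006,0,0,0,0]]]'
```

```text
clock: 5.78
tool_pos: [0.6049, -0.1287, 0.0697]
orientation: [180.0, -0.2, -85.5]
force: [6.2, -29.4, -5.9]
opening: 0.0005
gripper_force: 14.9
```

```bash
python3 drive.py '[[[-0.002,0,0,0,0],[-0.004,0,0,0,0],[-0.006,0,0,0,0]]]'
```

```text
clock: 6.15
tool_pos: [0.6049, -0.1278, 0.0698]
orientation: [179.9, -0.5, -85.5]
force: [10.9, -59.1, -15.2]
opening: 0.0005
gripper_force: 29.8
```

Blocked, and I pressed harder than intended by sending two pushes before reading the first result. Backing off at once and checking the pin.

```bash
python3 drive.py '[[[0.012,0,0,0,0],[0.03,0,0,0,0],[0.03,0,-0.06,0,0],[0.03,0,-0.12,0,0],[0.03,0,-0.18,0,0.085],[0.03,0,-0.18,0,0.085]]]'
python3 - <<'E'
from h import *
for n in ("scene","side"):
    shot(n);F,P=cloud(n)
    B=P[np.isfinite(P).all(-1)]
    th=np.radians(4.5);c=np.array([.5955,-.011]);ex=np.array([np.cos(th),np.sin(th)]);ey=np.array([-np.sin(th),np.cos(th)])
    L=np.c_[(B[:,:2]-c)@ex,(B[:,:2]-c)@ey,B[:,2]];L=L[(abs(L[:,0])<.06)&(abs(L[:,1])<.2)&(L[:,2]<.09)]
    fl=L[(L[:,1]<-.05)&(L[:,2]>.045)];print(n,"hi",fl.min(0).round(4),fl.max(0).round(4))
    fy=fl[fl[:,2]>.066][:,1].min()
    p=L[(abs(L[:,0])<.010)&(L[:,1]>fy+.022)&(L[:,1]<fy+.055)];print("pin region zmax",np.sort(p[:,2])[-8:].round(4), fy)
    s=L[(L[:,2]>.047)&(L[:,1]>fy+.07)];print("socket",s.min(0).round(4),s.max(0).round(4))
F=cv2.imread("side.png");cv2.imwrite("pics/s2.png",cv2.resize(F[165:265,265:385],None,fx=5,fy=5,interpolation=cv2.INTER_CUBIC))
print(get_obs()["clock"])
E
```

```text
clock: 6.9
tool_pos: [0.6092, -0.1494, 0.2558]
orientation: [-179.4, -0.1, -85.4]
force: [0.7, 0.8, -1.0]
opening: 0.015
gripper_force: 0.0
scene hi [-0.0329 -0.1094  0.0451] [ 0.0371 -0.0544  0.0771]
pin region zmax [0.0644 0.0644 0.0644 0.0645 0.0649 0.0649 0.065  0.0658] -0.10936946827070307
socket [-0.0223 -0.0022  0.0471] [0.0276 0.0785 0.057 ]
side hi [-0.0363 -0.1117  0.045 ] [ 0.0319 -0.0527  0.076 ]
pin region zmax [0.0616 0.0616 0.0624 0.0629 0.0631 0.0634 0.0647 0.0679] -0.11173957218399642
socket [-0.0231 -0.006   0.0472] [0.0205 0.0827 0.0575]
7.0
```

View pics/s2.png

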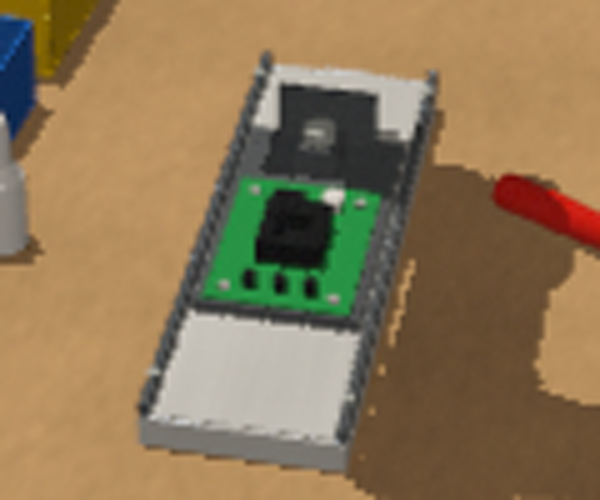

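The pin head now lies at about 63 mm, where it stood at 74 mm before, so it is home. The socket shows at (295,228) in the crop. Next is a closer wrist look at it from above.

```bash
python3 drive.py '[[[-0.06,0,0,0,0.085],[-0.12,0,0,0,0.085],[-0.18,0,0,0,0.085],[-0.22,0,0,0,0.085],[-0.22,0,0,0,0.085],[-0.22,0,0,0,0.085]]]'
python3 - <<'E'
from h import *
shot("wrist");F,P=cloud("wrist")
w=cv2.imread("wrist.png")
Z=P[...,2];m=(Z>.047)&(Z<.058)&(abs(P[...,0]-.595)<.05)&(abs(P[...,1]-.01)<.06)
v,u=np.nonzero(m);print(len(v),u.min(),u.max(),v.min(),v.max())
q=P[m];print([np.round(x,4) for x in cv2.minAreaRect(q[:,:2].astype(np.float32))],np.median(q,0))
h=np.nanmedian(P[(Z>.027)&(Z<.045)&(abs(P[...,0]-.594)<.02)&(abs(P[...,1]-.01)<.03)],0);print("hole?",h)
x0,y0=max(0,u.min()-40),max(0,v.min()-40)
cr=w[y0:v.max()+40,x0:u.max()+40];k=min(800/cr.shape[1],600/cr.shape[0]);print(x0,y0,k)
cv2.imwrite("pics/w2.png",cv2.resize(cr,None,fx=k,fy=k,interpolation=cv2.INTER_CUBIC))
print(get_obs()["tool_pos"])
E
```

```text
clock: 7.75
tool_pos: [0.5888, 0.07, 0.2482]
orientation: [179.9, -0.0, -85.5]
force: [0.3, -0.1, -0.3]
opening: 0.0818
gripper_force: 0.0
1489 300 341 108 179
[array([0.5922, 0.0263]), array([0.0445, 0.0782]), np.float64(5.3871)] [0.59319241 0.0114959  0.05270106]
hole? [0.59419787 0.00610365 0.03740443]
260 68 3.9735099337748343
[0.58906412 0.06949542 0.24851902]
```

View pics/w2.png

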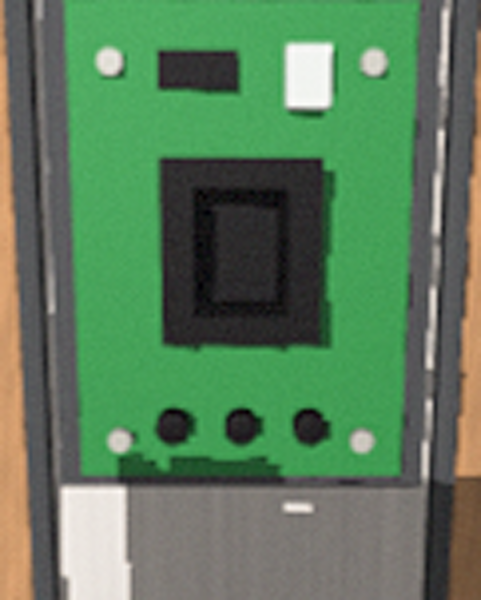

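The socket is clear: the bevel's outer rectangle runs (193,188)–(288,316) in the crop, aligned with the tool. Now the same look at the relay.

```bash
python3 drive.py '[[[-0.06,-0.003,0,0,0.085],[-0.12,-0.006,0,0,0.085],[-0.18,-0.01,0,0,0.085],[-0.24,-0.015,0,0,0.085],[-0.3,-0.02,0,0,0.085],[-0.333,-0.02,0,0,0.085],[-0.333,-0.02,0,0,0.085],[-0.333,-0.02,0,0,0.085]]]'
python3 - <<'E'
from h import *
def ray(n,u,v,z):
    d=np.load(n+".npz");r=d["M"][:3,:3]@np.array([(u-d["c"][0])/d["f"],(v-d["c"][1])/d["f"],1]);o=d["M"][:3,3];return o+r*(z-o[2])/r[2]
k=3.9735
for p in[(193,188),(288,188),(288,316),(193,316),(240.5,252),(161,158),(323,158),(323,345),(161,345),(242,251.5)]: print(p,ray("wrist",260+(p[0]+.5)/k-.5,68+(p[1]+.5)/k-.5,.052).round(4))
shot("wrist");F,P=cloud("wrist")
w=cv2.imread("wrist.png")
Z=P[...,2];m=(Z>.045)&(Z<.06)&(abs(P[...,0]-.585)<.03)&(abs(P[...,1]-.343)<.04)
v,u=np.nonzero(m);print(len(v),u.min(),u.max(),v.min(),v.max())
q=P[m];print([np.round(x,4) for x in cv2.minAreaRect(q[:,:2].astype(np.float32))],np.median(q,0))
x0,y0=max(0,u.min()-30),max(0,v.min()-30)
cr=w[y0:v.max()+30,x0:u.max()+30];k=min(800/cr.shape[1],600/cr.shape[0]);print(x0,y0,k)
cv2.imwrite("pics/w3.png",cv2.resize(cr,None,fx=k,fy=k,interpolation=cv2.INTER_CUBIC))
print(get_obs()["tool_pos"])
E
```

```text
clock: 8.8
tool_pos: [0.5837, 0.4023, 0.2489]
orientation: [179.9, -0.0, -85.6]
force: [-0.6, -0.8, 0.3]
opening: 0.0851
gripper_force: 0.0
(193, 188) [ 0.6084 -0.0043  0.052 ]
(288, 188) [ 0.583  -0.0063  0.052 ]
(288, 316) [0.58   0.0275 0.052 ]
(193, 316) [0.6062 0.0296 0.052 ]
(240.5, 252) [0.5944 0.0114 0.052 ]
(161, 158) [ 0.6174 -0.0113  0.052 ]
(323, 158) [ 0.5744 -0.0147  0.052 ]
(323, 345) [0.5696 0.0347 0.052 ]
(161, 345) [0.6145 0.0382 0.052 ]
(242, 251.5) [0.594  0.0112 0.052 ]
913 311 337 112 147
[array([0.5854, 0.342 ]), array([0.0281, 0.0369]), np.float64(4.4498)] [0.58536902 0.34132444 0.05287012]
281 82 6.315789473684211
[0.5838003  0.40198937 0.24931907]
```

View pics/w3.png

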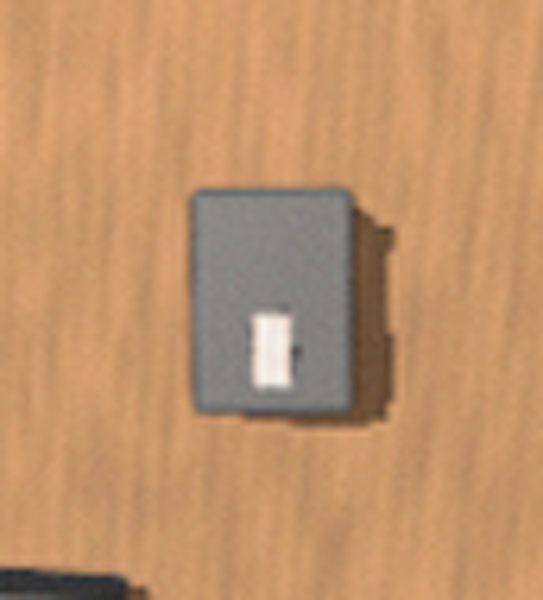

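The relay top spans (193,188)–(352,411) in the crop, aligned with the tool and centred at about (0.5855, 0.342). That agrees with the depth fit, so I grasp it.

```bash
python3 drive.py '[[[0.06,0.003,0.03,0,0.085],[0.06,0.003,0.09,0,0.085],[0.06,0.003,0.15,0,0.085],[0.06,0.003,0.19,0,0.085],[0.06,0.003,0.205,0,0.085],[0.06,0.003,0.205,0,0.085]]]' && python3 drive.py '[[[0,0,0,0,0.02],[0,0,0,0,0.02],[0,0,0,0,0.02],[0,0,0,0,0.02],[0,0,0,0,0.02],[0,0,0,0,0.02],[0,0,0,0,0.02]]]'
```

```text
clock: 9.6
tool_pos: [0.5854, 0.3427, 0.0446]
orientation: [180.0, -0.0, -85.6]
force: [-0.4, 0.2, -0.1]
opening: 0.0848
gripper_force: 0.0
clock: 10.48
tool_pos: [0.585, 0.3435, 0.0445]
orientation: [180.0, -0.0, -85.5]
force: [0.0, 0.5, 0.7]
opening: 0.0279
gripper_force: 30.0
```

```bash
python3 drive.py '[[[0,0,-0.04,0,0.02],[0,0,-0.1,0,0.02],[0.06,0.003,-0.1,0,0.02],[0.12,0.006,-0.1,0,0.02],[0.18,0.009,-0.1,0,0.02],[0.24,0.012,-0.1,0,0.02],[0.3,0.015,-0.1,0,0.02],[0.330,0.0167,-0.1,0,0.02]]]' && python3 drive.py '[[[0,0,0.01,0,0.02],[0,0,0.03,0,0.02],[0,0,0.03,0,0.02],[0,0,0.03,0,0.02]]]'
python3 - <<'E'
from h import *
print(get_obs()["tool_pos"])
shot("side");F=cv2.imread("side.png");cv2.imwrite("pics/s3.png",cv2.resize(F[150:250,250:400],None,fx=5,fy=5,interpolation=cv2.INTER_CUBIC))
E
```

```text
clock: 11.48
tool_pos: [0.5937, 0.0104, 0.1446]
orientation: [180.0, -0.0, -85.6]
force: [0.6, -0.1, -1.1]
opening: 0.0282
gripper_force: 30.0
clock: 11.98
tool_pos: [0.5945, 0.0139, 0.1148]
orientation: [-180.0, -0.0, -85.5]
force: [-0.6, -0.9, -1.3]
opening: 0.0279
gripper_force: 30.0
[0.59448855 0.01386707 0.11484209]
```

View pics/s3.png

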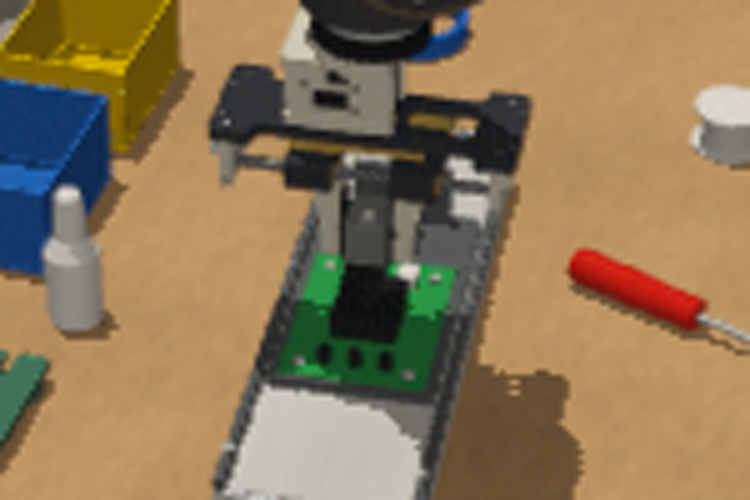

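The relay hangs over the socket (crop (368,280)). Lowering in stages.

```bash
python3 drive.py '[[[0,0,0.008,0,0.02],[0,0,0.014,0,0.02],[0,0,0.017,0,0.02],[0,0,0.020,0,0.02],[0,0,0.022,0,0.02],[0,0,0.022,0,0.02]]]'
```

```text
clock: 12.78
tool_pos: [0.5942, 0.0132, 0.0925]
orientation: [180.0, -0.0, -85.5]
force: [0.6, -0.8, 0.0]
opening: 0.0281
gripper_force: 30.0
```

```bash
python3 drive.py '[[[0,0,0.002,0,0.02],[0,0,0.004,0,0.02],[0,0,0.006,0,0.02],[0,0,0.0075,0,0.02],[0,0,0.0085,0,0.02]]]'
```

```text
clock: 13.4
tool_pos: [0.5942, 0.0131, 0.0844]
orientation: [180.0, -0.0, -85.5]
force: [-3.9, 0.4, 9.7]
opening: 0.0276
gripper_force: 30.0
```

It reached full depth (foot 12 mm below the mouth) with about 10 N of reaction. Releasing and retreating, then checking.

```bash
python3 drive.py '[[[0,0,0,0,0.02],[0,0,0,0,0.02],[0,0,0,0,0.06],[0,0,0,0,0.06],[0,0,0,0,0.06],[0,0,0,0,0.06]]]' && python3 drive.py '[[[0,0,-0.02,0,0.06],[0,0,-0.06,0,0.06],[0,0,-0.12,0,0.06],[-0.05,0,-0.16,0,0.06],[-0.055,0,-0.165,0,0.06],[-0.055,0,-0.165,0,0.06]]]'
python3 - <<'E'
from h import *
shot("wrist");F,P=cloud("wrist");Z=P[...,2]
m=(Z>.085)&(Z<.105)&(abs(P[...,0]-.594)<.03)&(abs(P[...,1]-.012)<.04);q=P[m]
print(len(q),np.median(q,0),[np.round(x,4) for x in cv2.minAreaRect(q[:,:2].astype(np.float32))],"z pcts",np.percentile(q[:,2],[5,50,95]))
for n in("scene","side"):
    shot(n);F,P=cloud(n);B=P[np.isfinite(P).all(-1)]
    th=np.radians(4.5);c=np.array([.5955,-.011]);ex=np.array([np.cos(th),np.sin(th)]);ey=np.array([-np.sin(th),np.cos(th)])
    L=np.c_[(B[:,:2]-c)@ex,(B[:,:2]-c)@ey,B[:,2]]
    p=L[(abs(L[:,0])<.01)&(L[:,1]>-.09)&(L[:,1]<-.055)&(L[:,2]<.1)];print(n,"pin",np.sort(p[:,2])[-5:])
    p=L[(abs(L[:,0])<.02)&(abs(L[:,1]-.022)<.025)&(L[:,2]>.08)&(L[:,2]<.12)];print("relay top",np.percentile(p[:,2],[50,95]),np.median(p,0))
w=cv2.imread("wrist.png");cv2.imwrite("pics/w4.png",cv2.resize(w[50:230,240:400],None,fx=3.3,fy=3.3,interpolation=cv2.INTER_CUBIC))
E
```

```text
clock: 14.15
tool_pos: [0.5942, 0.0132, 0.0839]
orientation: [180.0, -0.0, -85.5]
force: [1.3, -0.1, -0.3]
opening: 0.0586
gripper_force: 0.0
clock: 14.9
tool_pos: [0.5896, 0.0685, 0.249]
orientation: [-180.0, 0.0, -85.5]
force: [0.2, -0.7, -1.1]
opening: 0.0601
gripper_force: 0.0
1169 [0.59434406 0.01078953 0.09281079] [array([0.5943, 0.0116]), array([0.028 , 0.0366]), np.float64(4.5328)] z pcts [0.09140768 0.09281079 0.09414257]
scene pin [0.06413555 0.06425248 0.0644063  0.06448731 0.06451274]
relay top [0.09151452 0.09503259] [0.00472215 0.02710835 0.09151452]
side pin [0.06306864 0.06352192 0.06414483 0.06472293 0.06657717]
relay top [0.0904748  0.09324253] [-0.0013913   0.02978463  0.0904748 ]
```

View pics/w4.png

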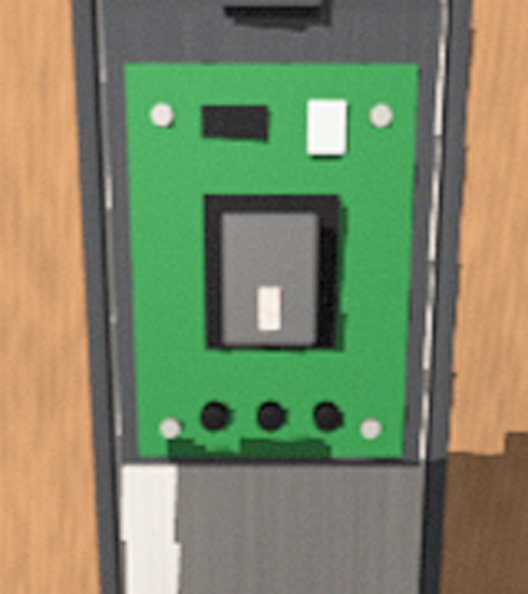

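The relay stands square on the socket block (crop (270,280)). Its top is at 92–93 mm, where fully home is 92 mm, and its centre is (0.5943, 0.0116). The pin is still down, so I hand in.

```bash
python3 -c "
from plant import ctrl, optics, get_obs
print(ctrl.close_job())"
```

```text
the job is handed in; nothing more can be done
None
```

The job is handed in: by my measurements the pin is home and the relay is fully seated and released, but one push at the blocked carrier read about 60 N at the wrist, so it may have passed the 60 N limit; no verdict was returned.

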